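# Unlatch the yard tool cabinet past its safety tab

## Task

Unlatch the steel tool cabinet: first slide the small safety tab on its top fully aside, clear of the latch lever, and only then lift that lever right up and let it go so that it stays up. Leave the plain latch of the lower case next to it shut.

Things in the scene. Friction and masses are not known exactly. Their poses are not given: they have to be found in the camera images.
- tab_grip (a point): Grip point of the tool cabinet's safety tab: an upright steel lug, 22 mm (x) by 14 mm (y). From its foot a flat tongue, 16 mm wide, runs 82 mm towards -y across the latch lever, blocking it. The point is 50 mm above the cabinet's top, 15 mm below the lug's top, 27 mm above the tongue's top face. Axes: x from the cabinet's front to its back, y its left, z up; it slides along +y to release.
- tab (a joint): Slide of the safety tab, m: about 0 = locked (the lever lifts at most 0.06 rad), 0.035 = stop, fully released; lever free from about 0.022. About 2 N moves it; it stays where left. The cabinet is the taller grey steel box, 180 mm deep, 260 wide, 160 high, with a door in its front; the other, lower case has no tab.
- latch_grip (a point): Centre of the grip fin (24 mm x, 16 y, 36 high) on the free end of the tool cabinet's flat latch lever, 16 mm wide. Lever down: 32 mm above the cabinet's top, 10 mm out from its front, axes as the tab's; the locked lug is 50 mm to +x and 70 mm to +y. Axes turn with the lever; its hinge line is along y, 100 mm to +x and 20 mm to -z of this point.
- latch (a joint): Angle of the tool cabinet's latch lever, rad: 0 = down (latched), 1.3 = stop, fully up; counts as up from 0.9. The free end rises and swings back over the cabinet. Stiff hinge: about 3 N at the fin lifts it, and it stays where it is left.
- case_latch (a joint): Angle, rad, of the like-looking plain latch lever without tab on the lower grey case (180 mm deep, 220 wide, 120 high) on the other half of the mat: 0 = shut. To be left shut.

How it is judged:
On the way:
1. the safety tab is slid clear while the latch lever is still down (value of joint tab above 0.024 m and value of joint latch below 0.15 rad), for 0.1 s.
At the end, for the whole second after the job is handed in: The cabinet's latch lever stands at 0.9 rad or more, at rest, with the safety tab still slid aside by more than 20 mm and the plain latch of the lower case still shut (below 0.1 rad) (value of joint latch above 0.9 rad and value of joint tab above 0.02 m and velocity of joint latch between -0.05 and 0.05 rad/s and value of joint case_latch below 0.1 rad); the robot touches nothing.
It fails at once if the plain latch of the lower case is lifted (value of joint case_latch above 0.1 rad).
It also fails if it takes over 42 s, if anything falls off the work surface, if the arm or the gripper's body presses on something with over 40 N, if the wrist force passes 120 N, or if a joint passes its speed limit or range.

## Robot

A 6-joint arm with a two-finger parallel gripper is mounted at the origin on the work surface. World frame = base frame: x ahead of the robot, y to its left, z up, the work surface at z = 0. Lengths are in m, angles in rad, forces in N, time in s.
With the tool pointing down it reaches from about 0.325 to 0.9 m from the base axis. Payload 6.1 kg.
Tool frame: the origin (TCP) lies at the very end of the fingers, on their centre line; the grasp point (between the pads) lies 19 mm behind it; z points along the fingers, y is the line along which they close (so a half turn about z gives the same grasp; the last joint's range is limited). The gripper opens to 85 mm and grips with 20 to 120 N. Pads are 22 mm wide; open, the fingers measure 114 mm over their backs; the gripper's body (76 mm by 85 mm) begins 54 mm behind the grasp point. The pads swing forward as they close: fully open they stand 13 mm farther back than shut.
Start: joints at [-1.44, 0.22, 1.526, -0, 1.395, -0.126], TCP at [0.159, -0.604, 0.231] pointing down, gripper open.
Joint ranges: [-2.98, 2.98], [-0.91, 2.08], [0.09, 2.57], [-1.24, 4.39], [0.2, 2.65], [-2.68, 2.68]. Speed limits (rad/s): [2.57, 2.57, 3.01, 3.14, 3.14, 3.14].

## Interface

Orientations are given as a unit quaternion [w, x, y, z].
In Python, from station import robot gives the robot as it stands.
- The arm moves only by the tool step_arm, never from a script. Its argument "steps" is one flat list of numbers, 7 for each row, row after row: the shift along the tool's x, y, z scaled (see below), then the turn, a rotation vector about the tool's x, y, z scaled (see below), then the closure, from -1 (fully open) to 1 (shut). A call has 1 to 10 rows; each row is the pose to reach, as a shift and turn from the pose commanded when the call began, along the tool's axes at that moment, turning the shorter way round; what a row does not reach only later rows make up. The controller multiplies each number of a shift by 1 m and each number of a turn by pi rad. A row lasts 1/12 s, in which the tool goes at most 41.7 mm and 7.16 degrees, less where a joint would pass 70% of its speed; a pose out of reach is approached as far as the arm can. A call with a number of a shift or a turn outside -1 to 1 is refused whole. A call with a gripper value outside its range is refused whole. The fingers move at their own pace and stop on an object; "force" is the grip in N (left out, the last holds). Time passes only in rows, so rows that repeat a pose let the fingers close. It gives the time, the measured TCP pose, the force, the opening and the grip force at its end, in the units of the state.
- robot.state(): the state, without advancing time (a new reading comes with each control period).
- robot.capture(name): name is "scene" or "top" or "wrist"; returns a dict with "frame" (384x512x3 uint8, red, green, blue), "vertical_fov" (degrees; the focal length in pixels is half the picture's height over the tangent of half this angle, whatever the lens; pixels are square), "cx", "cy" (the principal point, pixels), "rvec" (rotation vector, rad) and "tvec" (3), from world to camera coordinates, as OpenCV has them. Camera axes: x right, y down, z forward; pixel columns grow to the right and rows downward; lengths in m; the calibration is good to about 2 mm. A picture is of the moment at which its call begins. There is no depth.
- robot.sign_off(): hands the job in; it is judged then, once.
The state is a dict: "time_s": time; "joint_pos": joint angles; "joint_velocities": joint speeds; "tau": joint torques, N m; "position": TCP position; "ee_rot": TCP orientation; "wrist_force": force on the tool from outside, world axes, zero at the start; "torque": the same for the moment, N m; "width": finger opening in m; "finger_force": force on a finger pad.
Only numpy, scipy, OpenCV 4.12 (cv2) and the standard library are available. Lean on these libraries where they do the work, as an engineer would, in place of code of your own. Each camera call takes 0.05 s, during which the arm holds its last target. There are 200 camera calls.

## Working session

There is one attempt and no reset: what is moved stays moved. The work goes in short steps, Python scripts to look and compute and a tool call to move; the robot and the scene stay as the last step left them, time stands still between calls to the robot, and variables do not carry over. Pictures are saved under pics/ and viewed, at most 10 in all, crops included, and the job is handed in when it is done.

Besides the shell and the picture viewer there is one more tool, called in YAML: its name, and indented under it one key for each argument. step_arm: Moves the arm, as the interface text tells. Shifts and turns lie within -1 to 1; 1 stands for 1 m of shift or pi rad of turn. Its arguments: {"type":"object","properties":{"steps":{"type":"array","items":{"type":"number","minimum":-1,"maximum":1}},"force":{"type":"number"}},"required":["steps"]}

```bash
mkdir -p pics; cat > h.py <<'E'
import numpy as np, cv2
from station import robot
from scipy.spatial.transform import Rotation as R
def cap(n,fn):
    c=robot.capture(n); cv2.imwrite(f'pics/{fn}.png',c['frame'][:,:,::-1])
    import pickle; pickle.dump(c,open(f'pics/{fn}.pkl','wb')); return c
def cam(c):
    f=c['frame'].shape[0]/2/np.tan(np.radians(c['vertical_fov']/2))
    return np.array([[f,0,c['cx']],[0,f,c['cy']],[0,0,1]]),R.from_rotvec(np.ravel(c['rvec'])).as_matrix(),np.ravel(c['tvec'])
def onz(c,u,v,z):
    K,r,t=cam(c); o=-r.T@t; d=r.T@np.linalg.solve(K,[u,v,1]); return o+d*(z-o[2])/d[2]
def proj(c,p):
    K,r,t=cam(c); q=K@(r@np.array(p)+t); return q[:2]/q[2]
E
python3 - <<'E'
from h import *
a=cap('scene','s1');b=cap('top','t1')
for c in(a,b): K,r,t=cam(c);print(K[0,0],-r.T@t, [k for k in c])
cv2.imwrite('pics/st1.png',cv2.resize(np.vstack([a['frame'],b['frame']])[:,:,::-1],None,fx=.78,fy=.78))
print(robot.state())
E
```

```text
486.50627340816345 [1.1292937  0.0809199  1.23950274] ['frame', 'vertical_fov', 'cx', 'cy', 'rvec', 'tvec']
361.3325511673353 [ 0.38595392 -0.02130713  1.05244816] ['frame', 'vertical_fov', 'cx', 'cy', 'rvec', 'tvec']
{'time_s': 0.1, 'joint_pos': array([-1.44008898e+00,  2.21175553e-01,  1.52747937e+00,  2.20080619e-05,
        1.39471535e+00, -1.26070614e-01]), 'joint_velocities': array([ 0.00230022, -0.00118359, -0.00293959,  0.00184543,  0.00047989,
        0.00149029]), 'tau': array([ 1.58147501e-03, -4.98241282e+01, -3.90547478e+01, -3.15426507e-05,
        5.66966773e-03, -6.43138875e-06]), 'position': array([ 0.15867839, -0.60396149,  0.2303003 ]), 'ee_rot': array([-8.88832388e-04,  9.91769306e-01,  1.28034578e-01,  8.77155239e-06]), 'wrist_force': array([ 0.60408791, -0.13497936, -1.01359929]), 'torque': array([ 0.01074223, -0.07135599, -0.0071377 ]), 'finger_force': 0.0, 'width': 0.08552003716857197}
```

View pics/s1.png

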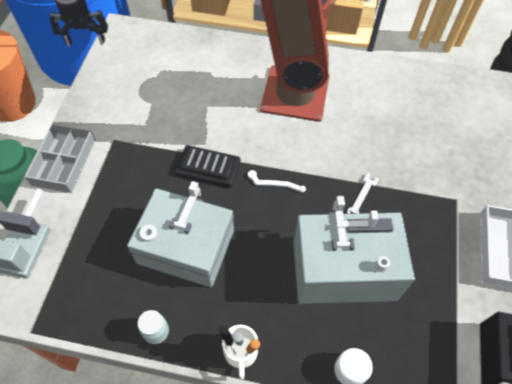

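View pics/t1.png

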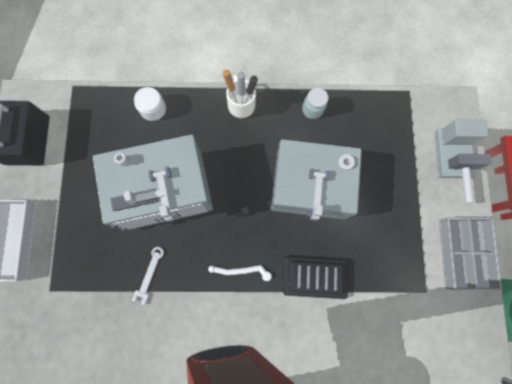

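The cabinet, with tab and lever, is at left in the top view (about 155,185) and at right in the scene view (350,240). The plain case is on the other half. I'll enlarge both views of the cabinet.

```bash
python3 - <<'E'
import cv2,numpy as np
a=cv2.imread('pics/s1.png')[165:315,280:430];b=cv2.imread('pics/t1.png')[110:260,80:230]
cv2.imwrite('pics/z1.png',np.hstack([cv2.resize(i,(400,400),fx=1,fy=1,interpolation=cv2.INTER_CUBIC) if 0 else cv2.resize(i,(400,400),interpolation=cv2.INTER_CUBIC) for i in(a,b)]))
E
```

```text
(no output)
```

View pics/z1.png

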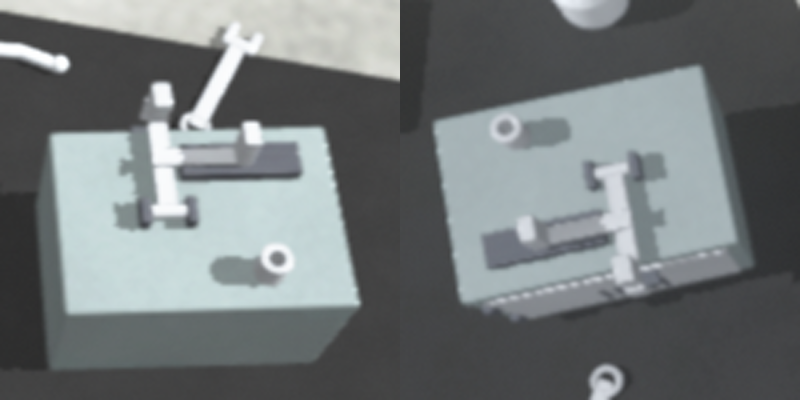

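```bash
python3 - <<'E'
from h import *
import pickle
s=pickle.load(open('pics/s1.pkl','rb'));t=pickle.load(open('pics/t1.pkl','rb'))
S=lambda u,v:(280+u/2.6667-.3,165+v/2.6667-.3); T=lambda u,v:(80+(u-400)/2.6667-.3,110+v/2.6667-.3)
for n,c,pts in(('s',s,[S(324,128),S(50,135),S(67,312),S(358,303)]),('t',t,[T(461,303),T(736,247),T(702,66),T(432,122)])):
    P=np.array([onz(c,*p,.16) for p in pts]);print(n,P[:,:2].round(4).tolist(),'ctr',P.mean(0)[:2].round(4),'sides',[round(float(np.linalg.norm(P[i]-P[i-1])),3) for i in range(4)], 'yaws',[round(float(np.arctan2(*(a-b)[[1,0]])),3) for a,b in((P[3],P[0]),(P[2],P[1]))],[round(float(np.arctan2(-(a-b)[0],(a-b)[1])),3) for a,b in((P[0],P[1]),(P[3],P[2]))])
print('lug',onz(s,*S(251,128),.225),onz(t,*T(525,221),.225))
print('fin',onz(s,*S(161,90),.21),onz(t,*T(624,264),.21))
E
```

```text
s [[0.4839, 0.3369], [0.5446, 0.0845], [0.7148, 0.1266], [0.6541, 0.3758]] ctr [0.5993 0.2309] sides [0.175, 0.26, 0.175, 0.257] yaws [0.225, 0.242] [0.236, 0.239]
t [[0.4816, 0.3353], [0.5362, 0.0847], [0.7141, 0.1234], [0.6544, 0.3778]] ctr [0.5966 0.2303] sides [0.178, 0.256, 0.182, 0.261] yaws [0.241, 0.214] [0.215, 0.231]
lug [0.53612974 0.25792743 0.225     ] [0.54645539 0.26045825 0.225     ]
fin [0.50466689 0.17654253 0.21      ] [0.51175719 0.17640782 0.21      ]
```

```bash
cat >> h.py <<'E'
YAW=.232
def go(*targets,yaw=YAW):
    st=robot.state(); q=st['ee_rot']; r=R.from_quat(np.r_[q[1:],q[0]])
    d=R.from_rotvec(np.pi*np.array([np.cos(yaw/2),np.sin(yaw/2),0]))
    rv=(r.inv()*d).as_rotvec()/np.pi
    for p in targets: print('row',(r.inv().apply(np.array(p)-st['position'])).round(4),rv.round(4))
E
python3 - <<'E'
from h import *
go([.42,-.02,.31],[.541,.257,.31])
E
```

```text
row [ 0.4011 -0.4986 -0.0787] [-0.0006 -0.0001  0.0079]
row [ 0.5885 -0.7358 -0.0783] [-0.0006 -0.0001  0.0079]
```

step_arm:
  steps: [0,0,-0.04,0,0,0,-1,0.02,-0.025,-0.08,0,0,0.008,-1,0.588,-0.735,-0.08,0,0,0.008,-1,0.588,-0.735,-0.08,0,0,0.008,-1,0.588,-0.735,-0.08,0,0,0.008,-1,0.588,-0.735,-0.08,0,0,0.008,-1,0.588,-0.735,-0.08,0,0,0.008,-1,0.588,-0.735,-0.08,0,0,0.008,-1,0.588,-0.735,-0.08,0,0,0.008,-1,0.588,-0.735,-0.08,0,0,0.008,-1]

```text
time_s: 0.93
position: [0.3047, -0.274, 0.3062]
ee_rot: [-0.0, 0.993, 0.115, 0.0]
wrist_force: [1.2, -0.6, 0.0]
width: 0.0855
finger_force: 0.0
```

```bash
python3 - <<'E'
from h import *
go([.541,.257,.31]); s=robot.state();print(s['position'],s['time_s'],s['joint_pos'])
E
```

```text
row [ 0.3516 -0.4629 -0.0037] [-0.0001 -0.     -0.0003]
[ 0.30471243 -0.27404463  0.30622501] 0.9333 [-9.25560748e-01 -3.60181720e-01  1.93785233e+00  1.36823958e-04
  1.56410353e+00  4.14261384e-01]
```

step_arm:
  steps: [0.34,-0.45,0,0,0,0,-1,0.34,-0.45,0,0,0,0,-1,0.34,-0.45,0,0,0,0,-1,0.34,-0.45,0,0,0,0,-1,0.34,-0.45,0,0,0,0,-1,0.34,-0.45,0,0,0,0,-1,0.34,-0.45,0,0,0,0,-1,0.34,-0.45,0,0,0,0,-1,0.34,-0.45,0,0,0,0,-1,0.34,-0.45,0,0,0,0,-1]

```text
time_s: 1.77
position: [0.4729, 0.1075, 0.3063]
ee_rot: [0.0, 0.993, 0.116, -0.0]
wrist_force: [1.0, -0.7, 0.8]
width: 0.0853
finger_force: 0.0
```

step_arm:
  steps: [0.11,-0.14,0,0,0,0,-1,0.11,-0.14,0,0,0,0,-1,0.11,-0.14,0,0,0,0,-1,0.11,-0.14,0,0,0,0,-1,0.11,-0.14,0,0,0,0,-1]

```text
time_s: 2.18
position: [0.5482, 0.2715, 0.3048]
ee_rot: [-0.001, 0.993, 0.117, -0.001]
wrist_force: [0.0, -0.4, -1.2]
width: 0.0852
finger_force: 0.0
```

```bash
python3 - <<'E'
from h import *
c=cap('wrist','w1');go([.541,.257,.31],[.541,.257,.197]); s=robot.state();print(s['position'],s['time_s'])
for n,p in(('lug',[.541,.257,.225]),('fin',[.508,.1765,.21])): print(n,proj(c,p))
cv2.imwrite('pics/w1z.png',cv2.resize(c['frame'][:,:,::-1],(768,576)))
E
```

```text
row [-0.0101  0.0119 -0.0053] [-0.0004  0.0006  0.0011]
row [-0.0099  0.0121  0.1077] [-0.0004  0.0006  0.0011]
[0.54801875 0.27096239 0.30468174] 2.2333
lug [271.97302502 212.35814394]
fin [344.31362273 257.11036117]
```

View pics/w1z.png

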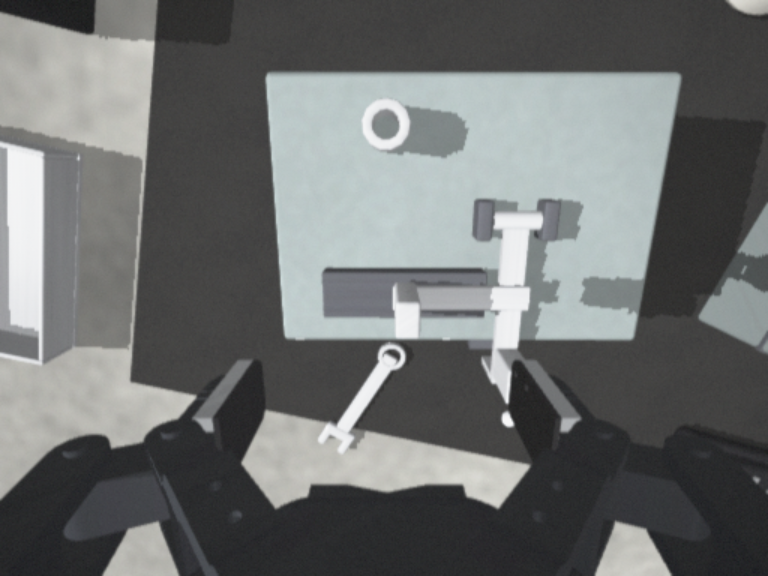

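The wrist view confirms the estimate: lug top at about (271,212) in raw pixels, as predicted. Next I descend onto it.

step_arm:
  steps: [-0.01,0.012,0,0,0,0,-1,-0.01,0.012,0.03,0,0,0.001,-1,-0.01,0.012,0.06,0,0,0.001,-1,-0.01,0.012,0.09,0,0,0.001,-1,-0.01,0.012,0.108,0,0,0.001,-1,-0.01,0.012,0.108,0,0,0.001,-1,-0.01,0.012,0.108,0,0,0.001,-1,-0.01,0.012,0.108,0,0,0.001,-1]

```text
time_s: 2.9
position: [0.5415, 0.2524, 0.2003]
ee_rot: [-0.0, 0.994, 0.114, 0.001]
wrist_force: [0.6, 1.0, 0.6]
width: 0.0854
finger_force: 0.0
```

step_arm:
  force: 20
  steps: [0,0,0,0,0,0,1,0,0,0,0,0,0,1,0,0,0,0,0,0,1,0,0,0,0,0,0,1,0,0,0,0,0,0,1,0,0,0,0,0,0,1,0,0,0,0,0,0,1,0,0,0,0,0,0,1,0,0,0,0,0,0,1,0,0,0,0,0,0,1]

```text
time_s: 3.73
position: [0.5402, 0.2555, 0.1993]
ee_rot: [-0.002, 0.993, 0.115, 0.0]
wrist_force: [-2.1, 9.1, 2.4]
width: 0.0135
finger_force: 25.2
```

step_arm:
  steps: [0,-0.008,0,0,0,0,1,0,-0.016,0,0,0,0,1,0,-0.024,0,0,0,0,1,0,-0.03,0,0,0,0,1,0,-0.036,0,0,0,0,1,0,-0.036,0,0,0,0,1,0,-0.036,0,0,0,0,1,0,-0.036,0,0,0,0,1]

```text
time_s: 4.4
position: [0.5323, 0.2892, 0.1993]
ee_rot: [-0.001, 0.993, 0.114, 0.0]
wrist_force: [-2.7, 0.9, 4.9]
width: 0.014
finger_force: 25.6
```

step_arm:
  steps: [0,0,0,0,0,0,-1,0,0,0,0,0,0,-1,0,0,0,0,0,0,-1,0,0,0,0,0,0,-1,0,0,0,0,0,0,-1,0,0,0,0,0,0,-1,0,0,-0.03,0,0,0,-1,0,0,-0.06,0,0,0,-1,0,0,-0.08,0,0,0,-1,0,0,-0.08,0,0,0,-1]

```text
time_s: 5.23
position: [0.535, 0.2886, 0.2848]
ee_rot: [-0.001, 0.993, 0.114, 0.005]
wrist_force: [1.2, -0.4, 1.6]
width: 0.0854
finger_force: 0.0
```

```bash
python3 - <<'E'
from h import *
c=cap('wrist','w2');go([.5078,.176,.28],[.5078,.176,.179]); s=robot.state();print(s['position'],s['width'],s['time_s'])
cv2.imwrite('pics/w2z.png',cv2.resize(c['frame'][:,:,::-1],(768,576)))
E
```

```text
row [-0.051   0.1034  0.0016] [-0.0003 -0.0019 -0.0012]
row [-0.0517  0.1035  0.1026] [-0.0003 -0.0019 -0.0012]
[0.53409905 0.2883066  0.2820324 ] 0.08533105985480764 5.2833
```

View pics/w2z.png

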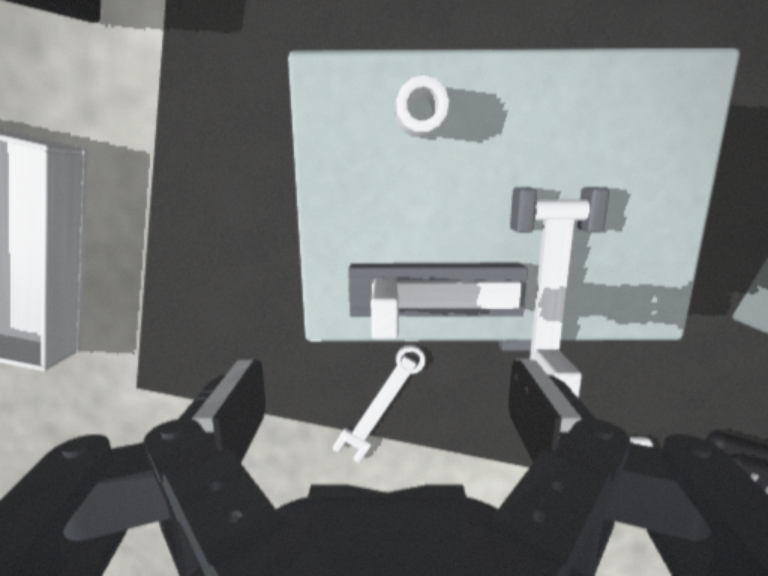

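The tongue's end (about (520,295) in the enlarged view) is clear of the lever, which is still down. Next I go over the fin, descend and grip it.

step_arm:
  steps: [-0.02,0.035,0,0,0,0,-1,-0.035,0.07,0,0,0,0,-1,-0.051,0.104,0,0,0,0,-1,-0.051,0.104,0,0,0,0,-1,-0.051,0.104,0.03,0,0,0,-1,-0.051,0.104,0.06,0,0,0,-1,-0.051,0.104,0.09,0,0,0,-1,-0.051,0.104,0.1,0,0,0,-1,-0.051,0.104,0.1,0,0,0,-1,-0.051,0.104,0.1,0,0,0,-1]

```text
time_s: 6.12
position: [0.5061, 0.175, 0.1782]
ee_rot: [0.0, 0.993, 0.114, -0.001]
wrist_force: [0.1, 0.6, 1.2]
width: 0.0851
finger_force: 0.0
```

step_arm:
  force: 25
  steps: [0,0,0,0,0,0,1,0,0,0,0,0,0,1,0,0,0,0,0,0,1,0,0,0,0,0,0,1,0,0,0,0,0,0,1,0,0,0,0,0,0,1,0,0,0,0,0,0,1,0,0,0,0,0,0,1,0,0,0,0,0,0,1,0,0,0,0,0,0,1]

```text
time_s: 6.95
position: [0.5065, 0.1757, 0.1792]
ee_rot: [-0.001, 0.993, 0.114, 0.0]
wrist_force: [-1.9, 5.4, 4.1]
width: 0.0158
finger_force: 30.7
```

```bash
python3 - <<'E'
from h import *
s=robot.state();print(s['position'],s['width'],s['time_s'],s['wrist_force'])
# grasp point relative to hinge at theta=0: (x,z) mm
ex=np.array([np.cos(YAW),np.sin(YAW)])
gx=(s['position'][:2]-[.5078,.176])@ex; gz=s['position'][2]+.019-.192
x0,z0=-.1+gx,.02+gz; print('rel',x0,z0)
for th in np.arange(.0,1.31,.1):
    print(round(th,1),round(x0*np.cos(th)+z0*np.sin(th)-x0,4),round(-x0*np.sin(th)+z0*np.cos(th)-z0,4))
E
```

```text
[0.50649176 0.17574457 0.17920213] 0.01579286861572643 6.95 [-1.92399943  5.35374852  4.09181671]
rel -0.10133191571460597 0.02620212659087832
0.0 0.0 0.0
0.1 0.0031 0.01
0.2 0.0072 0.0196
0.3 0.0123 0.0288
0.4 0.0182 0.0374
0.5 0.025 0.0454
0.6 0.0325 0.0526
0.7 0.0407 0.0591
0.8 0.0495 0.0647
0.9 0.0589 0.0695
1.0 0.0686 0.0732
1.1 0.0787 0.076
1.2 0.089 0.0777
1.3 0.0995 0.0784
```

step_arm:
  steps: [0.003,0,-0.01,0,0,0,1,0.007,0,-0.0195,0,0,0,1,0.0125,0,-0.029,0,0,0,1,0.018,0,-0.0375,0,0,0,1,0.025,0,-0.0455,0,0,0,1,0.0325,0,-0.0525,0,0,0,1,0.0325,0,-0.0525,0,0,0,1]

```text
time_s: 7.53
position: [0.537, 0.183, 0.2309]
ee_rot: [-0.0, 0.993, 0.114, -0.002]
wrist_force: [-6.2, 4.0, 4.4]
width: 0.0157
finger_force: 28.3
```

step_arm:
  steps: [0.008,0,-0.0065,0,0,0,1,0.017,0,-0.012,0,0,0,1,0.0265,0,-0.017,0,0,0,1,0.036,0,-0.0205,0,0,0,1,0.046,0,-0.0235,0,0,0,1,0.0565,0,-0.025,0,0,0,1,0.06,0,-0.025,0,0,0,1,0.06,0,-0.025,0,0,0,1,0.06,0,-0.025,0,0,0,1]

```text
time_s: 8.28
position: [0.5961, 0.197, 0.2561]
ee_rot: [-0.001, 0.993, 0.114, -0.001]
wrist_force: [-1.7, 5.0, 3.4]
width: 0.0159
finger_force: 28.3
```

step_arm:
  steps: [0,0,0,0,0,0,-1,0,0,0,0,0,0,-1,0,0,0,0,0,0,-1,0,0,0,0,0,0,-1,0,0,0,0,0,0,-1,0,0,0,0,0,0,-1,0,0,-0.02,0,0,0,-1,0,0,-0.05,0,0,0,-1,0,0,-0.09,0,0,0,-1,0,0,-0.12,0,0,0,-1]

```text
time_s: 9.12
position: [0.5965, 0.1957, 0.3786]
ee_rot: [-0.0, 0.993, 0.114, 0.001]
wrist_force: [0.6, 0.4, 0.6]
width: 0.0857
finger_force: 0.0
```

step_arm:
  steps: [-0.04,0,-0.02,0,0,0,-1,-0.08,0,-0.02,0,0,0,-1,-0.11,0,-0.02,0,0,0,-1,-0.11,0,-0.02,0,0,0,-1,-0.11,0,-0.02,0,0,0,-1]

```text
time_s: 9.53
position: [0.4885, 0.1708, 0.397]
ee_rot: [-0.0, 0.993, 0.114, 0.001]
wrist_force: [0.6, 0.4, 0.2]
width: 0.0848
finger_force: 0.0
```

```bash
python3 - <<'E'
from h import *
c=cap('scene','s3');d=cap('wrist','w3');s=robot.state();print(s['position'],s['width'],s['time_s'],s['wrist_force'])
a=cv2.resize(c['frame'][165:315,280:430],(400,400));b=cv2.resize(d['frame'],(400,300))
cv2.imwrite('pics/z3.png',np.hstack([a,np.vstack([b,np.zeros((100,400,3),np.uint8)])])[:,:,::-1])
E
```

```text
[0.48987932 0.17096039 0.39637743] 0.0856394854885197 9.6333 [-0.37862727  0.19643649  0.54340373]
```

View pics/z3.png

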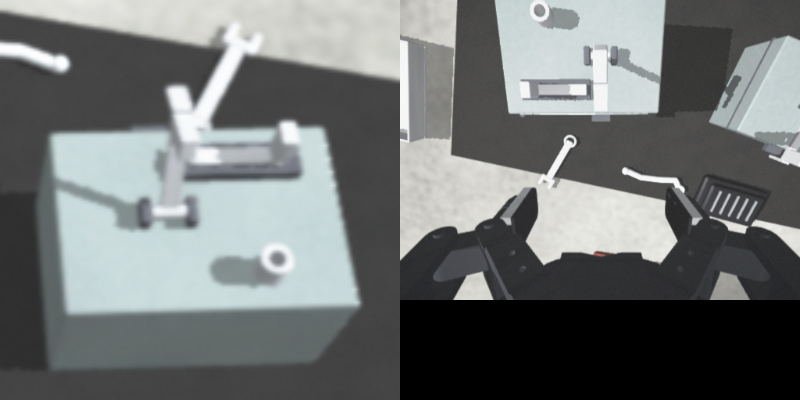

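The lever looks raised and the tab is aside. I'll check the angle against the projection.

```bash
python3 - <<'E'
from h import *
import pickle
ex=np.array([np.cos(YAW),np.sin(YAW)]);h=np.array([.5078,.176])+.1*ex
for n in('s3','w3'):
  c=pickle.load(open(f'pics/{n}.pkl','rb'))
  for th in(.5,.8,1.,1.2,1.3):
    o=[]
    for x,z in((-.1,.038),(-.112,.0)):
        X=x*np.cos(th)+z*np.sin(th);Z=-x*np.sin(th)+z*np.cos(th)
        u=proj(c,[*(h+X*ex),.172+Z]); o.append((u-[280,165])*2.667 if n=='s3' else u*[.78125]*2+[400,0] if 0 else u*.78125+np.array([400,0]))
    print(n,th,np.round(o).tolist())
E
```

```text
s3 0.5 [[171.0, 98.0], [162.0, 85.0]]
s3 0.8 [[179.0, 116.0], [170.0, 90.0]]
s3 1.0 [[183.0, 133.0], [175.0, 99.0]]
s3 1.2 [[187.0, 154.0], [180.0, 114.0]]
s3 1.3 [[188.0, 166.0], [182.0, 123.0]]
w3 0.5 [[600.0, 106.0], [600.0, 124.0]]
w3 0.8 [[600.0, 84.0], [600.0, 112.0]]
w3 1.0 [[600.0, 65.0], [600.0, 99.0]]
w3 1.2 [[600.0, 44.0], [600.0, 82.0]]
w3 1.3 [[600.0, 33.0], [600.0, 72.0]]
```

```bash
python3 - <<'E'
import cv2,numpy as np
a=cv2.resize(cv2.imread('pics/s3.png')[190:250,320:380],(400,400),interpolation=cv2.INTER_CUBIC);b=cv2.resize(cv2.imread('pics/w3.png')[40:160,200:320],(400,400),interpolation=cv2.INTER_CUBIC)
cv2.imwrite('pics/z4.png',np.hstack([a,b]))
E
```

```text
(no output)
```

View pics/z4.png

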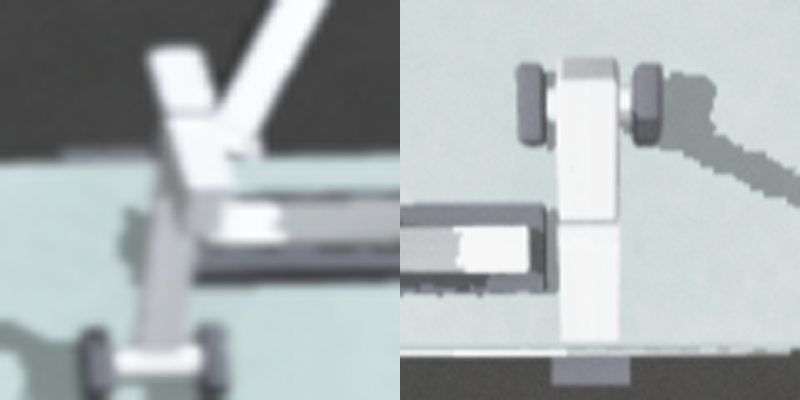

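```bash
python3 - <<'E'
from h import *
import pickle
ex=np.array([np.cos(YAW),np.sin(YAW)]);h=np.array([.5078,.176])+.1*ex
for n,(x0,y0,k) in(('s3',(320,190,6.667)),('w3',(200,40,3.333))):
  c=pickle.load(open(f'pics/{n}.pkl','rb'))
  for th in(.7,.8,.9,1.,1.1,1.2,1.3):
    o=[]
    for x,z in((-.088,.038),(-.112,.038),(-.112,.002),(-.112,-.008),(-.03,-.008)):
        X=x*np.cos(th)+z*np.sin(th);Z=-x*np.sin(th)+z*np.cos(th)
        o.append(round(float((proj(c,[*(h+X*ex),.172+Z])[1]-y0)*k)))
    print(n,th,o)
E
```

```text
s3 0.7 [139, 70, 52, 47, 270]
s3 0.8 [156, 89, 59, 52, 270]
s3 0.9 [175, 110, 70, 60, 271]
s3 1.0 [197, 135, 84, 71, 273]
s3 1.1 [221, 162, 102, 86, 276]
s3 1.2 [246, 192, 122, 103, 280]
s3 1.3 [273, 224, 145, 124, 284]
w3 0.7 [226, 293, 364, 381, 187]
w3 0.8 [193, 255, 342, 362, 182]
w3 0.9 [158, 212, 315, 339, 177]
w3 1.0 [121, 165, 283, 312, 170]
w3 1.1 [82, 115, 248, 280, 163]
w3 1.2 [43, 63, 208, 244, 155]
w3 1.3 [4, 9, 165, 204, 147]
```

```bash
python3 -c "
from station import robot
print(robot.sign_off())"
```

```text
the job is handed in; nothing more can be done
None
```

The cabinet is unlatched and handed in at about 9.6 s: the safety tab was slid about 35 mm aside first, then the lever was lifted to about 1.17 rad by both camera views and let go, and the lower case's latch was never touched; sign-off returned no verdict.

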